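# Set out the Gram-staining station

### The job

Set out the staining station: stand the four stain bottles in the white rack in their order of use, one to a place, with the violet bottle at the left-hand end as the robot sees it, the brown iodine bottle next to it on its right, the red bottle at the right-hand end, and the clear white-capped decolouriser between the iodine and the red. Put the slide carrier down in the middle of the steel staining dish, square to it, with its long sides along the dish's long sides. Keep everything upright, set it down gently, let go of it all, and leave the blue-capped jar and the Petri dishes where they stand.

Things in the scene. Friction and masses are not known exactly. Their poses are not given: they have to be found in the camera images.
- violet: Violet stain bottle: violet body, violet cap. Round 60 ml reagent bottle, loose, upright, 92 mm tall: straight body 38 mm in diameter up to 62 mm, shoulder, then a screw cap 28 mm in diameter from 72 to 92 mm; white label round the body; about 120 g. Origin: centre of its underside; z up. Yaw does not matter.
- iodine: Iodine bottle: brown body, yellow cap. Round 60 ml reagent bottle, loose, upright, 92 mm tall: straight body 38 mm in diameter up to 62 mm, shoulder, then a screw cap 28 mm in diameter from 72 to 92 mm; white label round the body; about 120 g. Origin: centre of its underside; z up. Yaw does not matter.
- clear: Decolouriser bottle: clear (pale) body, white cap. Round 60 ml reagent bottle, loose, upright, 92 mm tall: straight body 38 mm in diameter up to 62 mm, shoulder, then a screw cap 28 mm in diameter from 72 to 92 mm; white label round the body; about 120 g. Origin: centre of its underside; z up. Yaw does not matter.
- red: Red counterstain bottle: red body, red cap. Round 60 ml reagent bottle, loose, upright, 92 mm tall: straight body 38 mm in diameter up to 62 mm, shoulder, then a screw cap 28 mm in diameter from 72 to 92 mm; white label round the body; about 120 g. Origin: centre of its underside; z up. Yaw does not matter.
- carrier: Slide carrier: open steel frame with eight glass slides on edge, 66 mm along x, 84 mm along y (its long sides), 34 mm high. A rigid bail from its two short ends carries a flat black grip bar over the middle, along y: 12 mm wide (x), 54 mm long (y), 72 to 88 mm above the underside; pinch it from above, closing along x. About 200 g, loose. Origin: centre of its underside; z up.
- rack: White plastic rack, fixed, 69 mm (x) by 267 mm (y) by 22 mm high, plus an 11 mm lug at each end. Four square open places in a row along y, 63 mm inside, walls and floor 3 mm; place centres at x = 0, y = +99, +33, -33, -99 mm. +y is the left-hand end as the robot sees it, +x points away from the robot (turned at most 9 degrees). Origin: centre of its underside.
- dish: Rectangular stainless steel staining dish, fixed, open at the top, empty, 130 mm along x by 190 mm along y (its long sides) by 30 mm high over the rolled rim; walls and floor 3 mm thick. Origin: centre of its underside; +y to the robot's left (turned at most 9 degrees).
- jar: Bystander, to be left alone: wide amber jar with a blue cap, 53 mm in diameter, 82 mm tall, loose. Origin: centre of its underside.
- petri: Bystander, to be left alone: two closed Petri dishes stacked, straw-coloured, 90 mm in diameter, 32 mm high together, loose. Origin: centre of the underside.
Things that resemble listed ones, but are neither listed nor needed, are in the scene too. There is more than one size of the violet; the one meant has the size given above. Of the things that look like the iodine, the smaller one is meant.

How it is judged:
By the outcome, as a careful person would: the job done as asked, in the order asked, and still so for the second after the job is handed in, with the robot touching nothing.
It also fails if it takes over 128 s, if anything falls off the work surface, if the arm or the gripper's body presses on something with over 40 N, if the wrist force passes 120 N, or if a joint passes its speed limit or range.

### The arm

A 6-joint arm with a two-finger parallel gripper is mounted at the origin on the work surface. World frame = base frame: x ahead of the robot, y to its left, z up, the work surface at z = 0. Lengths are in m, angles in rad, forces in N, time in s.
With the tool pointing down it reaches from about 0.325 to 1 m from the base axis. Payload 5.1 kg.
Tool frame: the origin (TCP) lies at the very end of the fingers, on their centre line; the grasp point (between the pads) lies r.grip_depth behind it (r.grip_depth is the distance from the TCP to the grasp point, in m); z points along the fingers, y is the line along which they close (so a half turn about z gives the same grasp; the last joint's range is limited). The gripper opens to 85 mm and grips with 20 to 120 N. Pads are 22 mm wide; open, the fingers measure 114 mm over their backs; the gripper's body (76 mm by 85 mm) begins 54 mm behind the grasp point. The pads swing forward as they close: fully open they stand 13 mm farther back than shut.
Start: joints at [-1.388, 0.124, 1.65, -0, 1.367, -0.083], TCP at [0.171, -0.627, 0.231] pointing down, gripper open.
Joint ranges: [-2.61, 2.61], [-1.02, 2.33], [0.03, 2.71], [-1.35, 4.49], [0.32, 2.68], [-2.91, 2.91]. Speed limits (rad/s): [2.57, 2.57, 3.14, 3.14, 3.14, 3.14].

### API

Orientations are given as a unit quaternion [w, x, y, z].
In Python, from bench import r gives the robot as it stands.
- The arm moves only by the tool apply_moves, never from a script. Its argument "steps" is a list of rows, each an object with "linear": the shift along the tool's x, y, z normalised to -1 to 1, where 1 is 30 cm, a list of three; "yaw": the turn about the tool's z normalised to -1 to 1, where 1 is 90 degrees. In form: [{"linear": [x, y, z], "yaw": yaw}, ...]. A call has exactly 10 rows; each row is the pose to reach, as a shift and turn from the pose commanded when the call began, along the tool's axes at that moment; what a row does not reach only later rows make up. A row lasts 1/8 s, in which the tool goes at most 62.5 mm and 10.7 degrees, less where a joint would pass 70% of its speed; a pose out of reach is approached as far as the arm can. A call with a number of a shift or a turn outside -1 to 1 is refused whole. A call with a gripper value outside its range is refused whole. "jaw" is the opening, from -1 (shut) to 1 (fully open), set as the call begins (left out, the last holds). The fingers move at their own pace and stop on an object; "squeeze" is the grip in N (left out, the last holds). Time passes only in rows, so rows that repeat a pose let the fingers close, or fill a call up. It gives the time, the measured TCP pose, the force, the opening and the grip force at its end, in the units of the state.
- r.get_state(): the state, without advancing time (a new reading comes with each control period).
- r.capture(name): name is "scene" or "top" or "wrist"; returns a dict with "frame" (384x512x3 uint8, blue, green, red), "mtx" (3x3 intrinsics, pixels), "rvec" (rotation vector, rad) and "tvec" (3), from world to camera coordinates, as OpenCV has them; the wrist camera has in their place "mount" (4x4, takes a point from camera to tool coordinates, whose origin is the TCP and whose axes are the flange's). Camera axes: x right, y down, z forward; pixel columns grow to the right and rows downward; lengths in m; the calibration is good to about 2 mm. A picture is of the moment at which its call begins: read the wrist's pose just before it. There is no depth.
- r.hand_in(): hands the job in; it is judged then, once.
The state is a dict: "clock": time; "q": joint angles; "dq": joint speeds; "effort": joint torques, N m; "eef_pos": TCP position; "ee_rot": TCP orientation; "force": force on the tool from outside, world axes, zero at the start; "wrist_torque": the same for the moment, N m; "gripper_width": opening from 0.0 (shut) to 1.0 (fully open); "gripper_force": force on a finger pad.
Only numpy, scipy, OpenCV 4.12 (cv2) and the standard library are available. Lean on these libraries where they do the work, as an engineer would, in place of code of your own. Each camera call takes 0.05 s, during which the arm holds its last target. There are 200 camera calls.

## Working session

There is one attempt and no reset: what is moved stays moved. The work goes in short steps, Python scripts to look and compute and a tool call to move; the robot and the scene stay as the last step left them, time stands still between calls to the robot, and variables do not carry over. Pictures are saved under pics/ and viewed, at most 14 in all, crops included, and the job is handed in when it is done.

Besides the shell and the picture viewer there is one more tool, called after "Emit:" as name(argument=value, ...), one argument or row to a line, values as JSON. apply_moves: Moves the arm, as the interface text tells. Scaled input: -1 to 1 covers 30 cm each way for a shift and 90 degrees each way for a turn. Its arguments: {"type":"object","properties":{"steps":{"type":"array"},"jaw":{"type":"number"},"squeeze":{"type":"number"}},"required":["steps"]}

```bash
mkdir -p pics; python3 - <<'E'
from bench import r
import cv2,pickle
s=r.get_state(); print({k:s[k] for k in('clock','eef_pos','ee_rot','gripper_width')},r.grip_depth)
d={n:r.capture(n) for n in('scene','top')}
pickle.dump(d,open('cap.pkl','wb'))
for n in d: cv2.imwrite(f'pics/{n}.png',cv2.resize(d[n]['frame'],(800,600),interpolation=cv2.INTER_CUBIC))
E
```

```text
{'clock': 0.0, 'eef_pos': array([ 0.17060963, -0.62658626,  0.23005167]), 'ee_rot': array([-1.02991458e-03,  9.91179520e-01,  1.32522056e-01, -5.34104574e-05]), 'gripper_width': 1.0057575501447102} 0.0187
```

View pics/top.png

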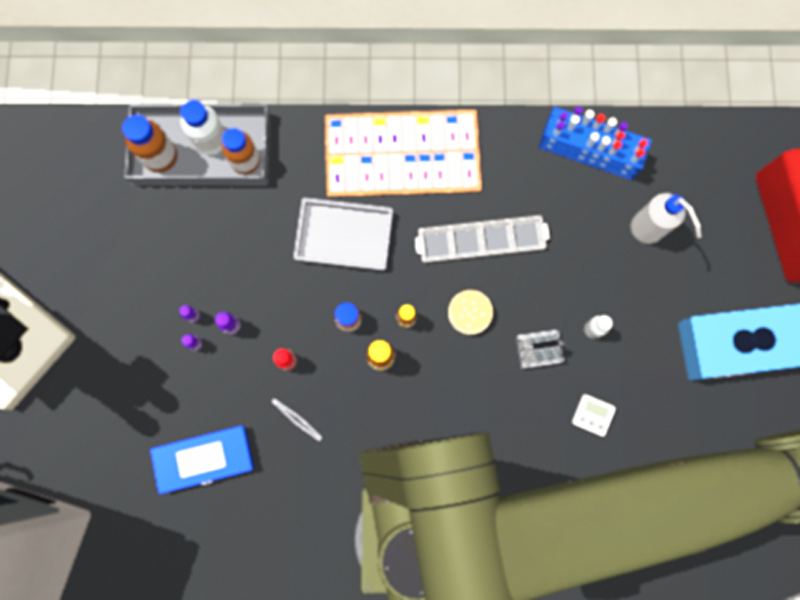

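View pics/scene.png

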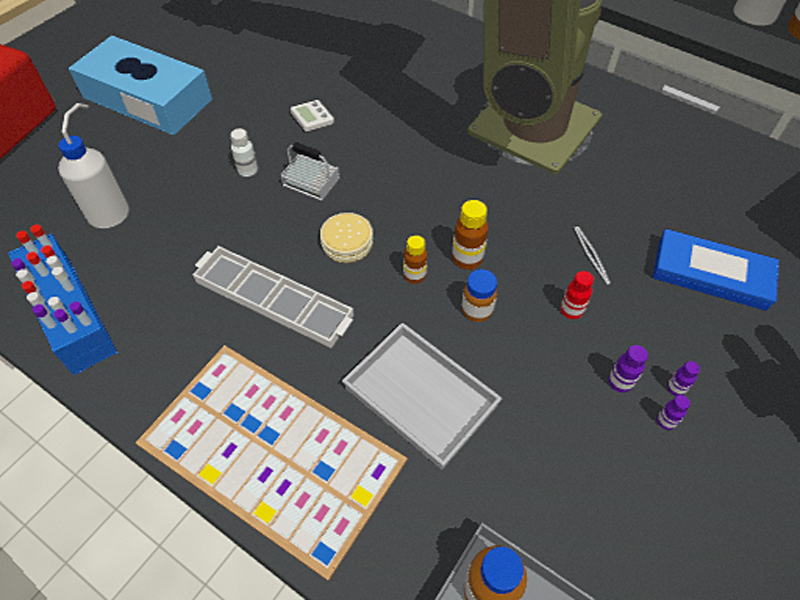

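Top view (+x up, +y left): violet candidates are at (227,322), which is larger, and at (188,313) and (190,341), which are smaller. Yellow-capped candidates are at (406,315), smaller, and (380,353), larger. The rack is at (483,238), dish (344,234), carrier (540,349), clear (599,326) and red (284,358). I'll enlarge these and check sizes against the calibration.

```bash
cat > h.py <<'E'
import cv2,pickle,numpy as np
d=pickle.load(open('cap.pkl','rb'))
def world(n,uv,z,c=None):
    c=c or d[n]; R=cv2.Rodrigues(np.array(c['rvec'],float))[0]; t=np.array(c['tvec'],float).ravel()
    p=cv2.undistortPoints(np.array([[uv]],float),np.array(c['mtx'],float),None).ravel()
    ray=R.T@np.r_[p,1]; o=-R.T@t; return (o+ray*(z-o[2])/ray[2])
def proj(n,P):
    c=d[n]; return cv2.projectPoints(np.array(P,float).reshape(-1,3),np.array(c['rvec'],float),np.array(c['tvec'],float),np.array(c['mtx'],float),None)[0].reshape(-1,2)
E
python3 - <<'E'
from h import *
T=d['top']['frame'];S=d['scene']['frame']
def crop(I,x,y,w,h,f): return cv2.resize(I[y:y+h,x:x+w],None,fx=f,fy=f,interpolation=cv2.INTER_CUBIC)
# native px
a=np.zeros((600,800,3),np.uint8)
a[0:300,0:400]=crop(T,110,185,80,60,5)   # violets+red
a[0:300,400:800]=crop(T,210,185,80,60,5) # iodine, jar
a[300:600,0:400]=crop(T,325,190,80,60,5) # carrier, clear
a[300:600,400:800]=crop(S,380,210,80,60,5) # violets scene
cv2.imwrite('pics/c1.png',a)
b=crop(T,180,115,180,65,4.4); cv2.imwrite('pics/c2.png',b)
for n,uv in(('violetbig',(227,322)),('vs1',(188,313)),('vs2',(190,341)),('red',(284,358)),('iod',(406,315)),('iodbig',(380,353)),('clear',(601,326))):
    print(n,world('top',np.array(uv)/1.5625,.092).round(3))
for q in((0,0,0),(.5,0,0),(.5,.1,0)): print(proj('top',q)*1.5625)
E
```

```text
violetbig [0.434 0.375 0.092]
vs1 [0.452 0.455 0.092]
vs2 [0.395 0.448 0.092]
red [0.361 0.258 0.092]
iod [0.449 0.013 0.092]
iodbig [0.371 0.065 0.092]
clear [ 0.427 -0.383  0.092]
[[411.88989104 539.00923705]]
[[411.3394489  298.49943676]]
[[365.10110297 298.41106711]]
```

View pics/c1.png

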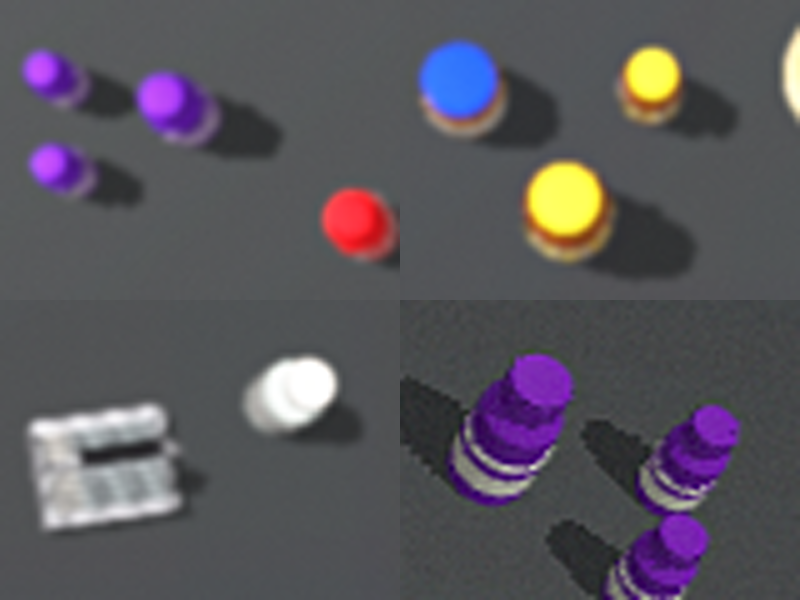

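View pics/c2.png

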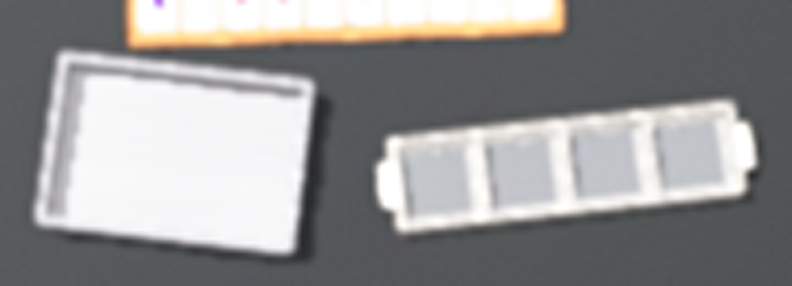

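Crop c1 shows three violets (big cap at (162,98), small at (42,70) and (52,163)) and two yellow-capped bottles (small at (651,75), large at (566,200)). I'll overlay the stated model on each candidate to settle sizes. I'll also fit the rack and dish outlines and the carrier.

```bash
cat > ov.py <<'E'
from h import *
def big(n,x,y,w,h,f,items):
    I=d[n]['frame'][y:y+h,x:x+w]; I=cv2.resize(I,None,fx=f,fy=f,interpolation=cv2.INTER_CUBIC)
    for P,col in items:
        q=((proj(n,P)-[x-.5,y-.5])*f-.5).round().astype(int); cv2.polylines(I,[q.reshape(-1,1,2)],True,col,1)
    return I
a=np.linspace(0,2*np.pi,40)
def bottle(x,y): return [(np.c_[x+R*np.cos(a),y+R*np.sin(a),0*a+z],c) for R,z,c in((.014,.092,(0,255,0)),(.019,.062,(255,255,0)),(.019,0,(0,255,255)))]
def rect(x,y,th,sx,sy,z,ox=0,oy=0,col=(0,0,255)):
    c,s=np.cos(th),np.sin(th); return [(np.array([[x+c*(ox+u)-s*(oy+v),y+s*(ox+u)+c*(oy+v),z] for u,v in((sx,sy),(sx,-sy),(-sx,-sy),(-sx,sy))]),col)]
E
cat > m.py <<'E'
from ov import *
V=(world('top',(110+162/5-.0,185+97/5),.092))
cand=dict(vb=(110+160/5,185+95/5),vs=(110+41/5,185+68/5),red=(110+354/5,185+219/5),iod=(210+252/5,185+73/5),cl=(325+312/5,190+81/5))
B=[];pos={}
for k,uv in cand.items():
    pos[k]=world('top',np.array(uv)-.5+.1,.092); print(k,pos[k].round(4)); B+=bottle(*pos[k][:2])
# rack & dish: segment bright in top
def fit(n,poly,z,thr):
    I=cv2.cvtColor(d[n]['frame'],cv2.COLOR_BGR2GRAY); m=np.zeros_like(I); x,y,w,h=poly; m[y:y+h,x:x+w]=(I[y:y+h,x:x+w]>thr)*255
    cs,_=cv2.findContours(m,cv2.RETR_EXTERNAL,cv2.CHAIN_APPROX_NONE); c=max(cs,key=cv2.contourArea).reshape(-1,2)
    W=np.array([world(n,p,z)[:2] for p in c]); r=cv2.minAreaRect((W*1000).astype(np.float32)); return r
print('dish',fit('top',(182,122,75,57),.03,130)); print('rack',fit('top',(262,132,96,40),.022,130))
print('carrier',fit('top',(326,205,40,36),.034,105))
E
python3 m.py; python3 - <<'E'
import runpy; g=runpy.run_path('m.py'); from ov import *
B=g['B']
o=np.zeros((600,800,3),np.uint8)
o[:300,:400]=big('top',110,185,80,60,5,B); o[:300,400:]=big('top',210,185,80,60,5,B)
o[300:,:400]=big('scene',380,210,80,60,5,B); o[300:,400:]=big('scene',250,130,80,60,5,B)
cv2.imwrite('pics/c3.png',o)
E
```

```text
vb [0.4416 0.3869 0.092 ]
vs [0.4588 0.4628 0.092 ]
red [0.3631 0.2622 0.092 ]
iod [0.4564 0.0125 0.092 ]
cl [ 0.4358 -0.3908  0.092 ]
dish ((638.3485717773438, 149.0050506591797), (202.3874053955078, 142.18370056152344), 83.33727264404297)
rack ((630.4147338867188, -151.71762084960938), (79.11320495605469, 295.8866882324219), 6.608981132507324)
carrier ((389.0950622558594, -268.74798583984375), (75.0067367553711, 97.68608093261719), 8.238360404968262)
vb [0.4416 0.3869 0.092 ]
vs [0.4588 0.4628 0.092 ]
red [0.3631 0.2622 0.092 ]
iod [0.4564 0.0125 0.092 ]
cl [ 0.4358 -0.3908  0.092 ]
dish ((638.3485717773438, 149.0050506591797), (202.3874053955078, 142.18370056152344), 83.33727264404297)
rack ((630.4147338867188, -151.71762084960938), (79.11320495605469, 295.8866882324219), 6.608981132507324)
carrier ((389.0950622558594, -268.74798583984375), (75.0067367553711, 97.68608093261719), 8.238360404968262)
```

View pics/c3.png

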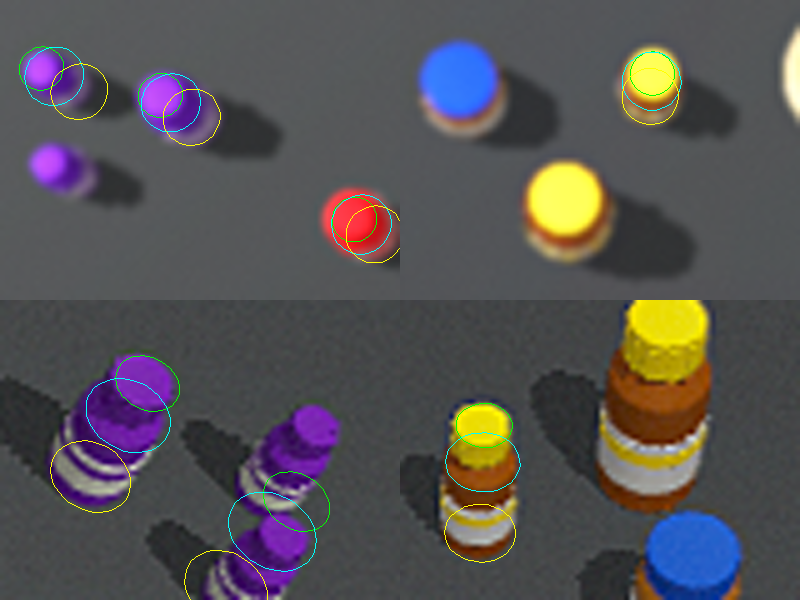

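The overlay confirms it. The 28/38 mm, 92 mm model fits the larger violet at top (227,322), and the other two violets are clearly smaller. It also fits the smaller yellow-capped bottle at (406,315). I'll work out the first move, towards the clear bottle.

```bash
cat > go.py <<'E'
import sys,numpy as np
from scipy.spatial.transform import Rotation as Rn
from bench import r
def pose():
    s=r.get_state(); q=s['ee_rot']; return np.array(s['eef_pos']),Rn.from_quat([q[1],q[2],q[3],q[0]]).as_matrix(),s
def go(x,y,z,yaw):  # yaw: closing axis heading from world +x (deg); tool x at yaw+90
    p,M,s=pose(); L=M.T@(np.array([x,y,z])-p)/.3
    h=np.degrees(np.arctan2(M[1,0],M[0,0])); dy=(yaw+90-h+180)%360-180
    print('t',round(s['clock'],2),'at',p.round(4),'hd',round(h-90,2),'F',np.round(s['force'],1),'w',round(float(s['gripper_width']),3)); print('  linear',L.round(3),'yaw',round(-dy/90,3))
if __name__=='__main__':
    a=list(map(float,sys.argv[1:])); 
    for i in range(0,len(a),4): go(*a[i:i+4])
E
python3 go.py .436 -.39 .23 6.6
python3 - <<'E'
from h import *
for n,uv in dict(violet=(638,353),red=(584,279),iod=(416,242),clear=(238,134)).items(): print(n,world('scene',np.array(uv)/1.5625-.2,.092).round(4))
E
```

```text
t 0.1 at [ 0.1706 -0.6266  0.2302] hd -74.77 F [ 0.4 -0.4 -0.6] w 0.995
  linear [ 1.061 -0.529  0.002] yaw -0.904
violet [0.4417 0.3847 0.092 ]
red [0.3682 0.2642 0.092 ]
iod [0.4571 0.0121 0.092 ]
clear [ 0.4365 -0.3896  0.092 ]
```

Emit:
apply_moves(
  steps=[
    {"linear": [0.1,-0.05,0],"yaw": -0.08},
    {"linear": [0.24,-0.12,0],"yaw": -0.2},
    {"linear": [0.4,-0.2,0],"yaw": -0.31},
    {"linear": [0.55,-0.28,0],"yaw": -0.42},
    {"linear": [0.7,-0.36,0],"yaw": -0.53},
    {"linear": [0.83,-0.42,0],"yaw": -0.64},
    {"linear": [0.92,-0.47,0],"yaw": -0.75},
    {"linear": [0.97,-0.51,0],"yaw": -0.85},
    {"linear": [1.0,-0.53,0],"yaw": -0.9},
    {"linear": [1.0,-0.53,0],"yaw": -0.9},
  ],
  jaw=1,
  squeeze=40,
)

```text
clock: 1.35
eef_pos: [0.4186, -0.3942, 0.2308]
ee_rot: [-0.0, 0.668, 0.745, 0.0]
force: [-0.1, -0.2, 0.6]
gripper_width: 0.998
gripper_force: 0.0
```

```bash
python3 - <<'E'
from bench import r
from go import *
import cv2,pickle
p,M,s=pose(); c=r.capture('wrist'); pickle.dump((p,M,c),open('w1.pkl','wb'))
print(np.array(c['mount']).round(3),c['mtx'])
cv2.imwrite('pics/w1.png',cv2.resize(c['frame'],(800,600)))
go(.436,-.39,.03,6.6)
E
```

```text
[[ 0.    -0.951 -0.31   0.08 ]
 [ 1.     0.     0.    -0.001]
 [-0.    -0.31   0.951 -0.143]
 [ 0.     0.     0.     1.   ]] [[301.64749079   0.         251.04246987]
 [  0.         301.64749079 189.90120816]
 [  0.           0.           1.        ]]
t 1.4 at [ 0.4183 -0.3947  0.2309] hd 6.19 F [ 0.6 -0.7  0.2] w 1.0
  linear [0.009 0.061 0.67 ] yaw -0.005
```

View pics/w1.png

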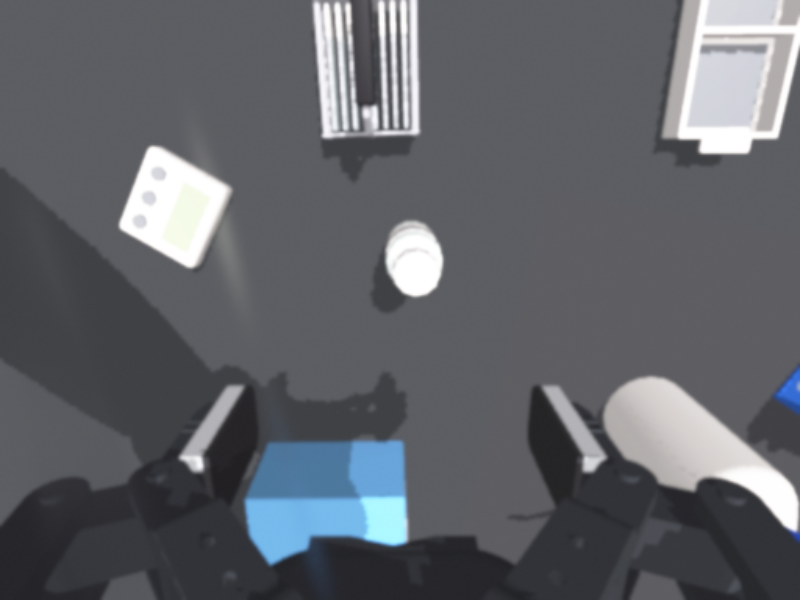

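The clear bottle's cap is at (414,272) in the wrist view. The carrier is above it and the rack is at upper right.

```bash
cat > wv.py <<'E'
import pickle,numpy as np,cv2
def wworld(f,uv800,z):
    p,M,c=pickle.load(open(''+f,'rb')); m=np.array(c['mount']); K=np.array(c['mtx'])
    uv=(np.array(uv800)+.5)/1.5625-.5
    ray=np.linalg.inv(K)@np.r_[uv,1]; o=p+M@m[:3,3]; w=M@(m[:3,:3]@ray); return (o+w*(z-o[2])/w[2]).round(4)
E
python3 -c "
from wv import *
print(wworld('w1.pkl',(414,272),.092), 'rack corners',wworld('w1.pkl',(680,136),.022),wworld('w1.pkl',(777,137),.022),wworld('w1.pkl',(690,36),.022))
print('bar',wworld('w1.pkl',(357,105),.088),wworld('w1.pkl',(379,105),.088),wworld('w1.pkl',(355,5),.088),wworld('w1.pkl',(376,5),.088))"
python3 go.py .4365 -.3900 .03 6.6
```

```text
[ 0.4304 -0.3884  0.092 ] rack corners [ 0.6104 -0.2875  0.022 ] [ 0.6788 -0.2807  0.022 ] [ 0.5983 -0.2254  0.022 ]
bar [ 0.3868 -0.2964  0.088 ] [ 0.3991 -0.295   0.088 ] [ 0.3815 -0.2473  0.088 ] [ 0.3926 -0.2461  0.088 ]
t 1.4 at [ 0.4183 -0.3947  0.2309] hd 6.19 F [ 0.6 -0.7  0.2] w 1.0
  linear [0.009 0.062 0.67 ] yaw -0.005
```

Emit:
apply_moves(
  steps=[
    {"linear": [0.01,0.05,0.06],"yaw": 0},
    {"linear": [0.01,0.055,0.16],"yaw": 0},
    {"linear": [0.01,0.055,0.28],"yaw": 0},
    {"linear": [0.01,0.055,0.4],"yaw": 0},
    {"linear": [0.01,0.055,0.5],"yaw": 0},
    {"linear": [0.01,0.055,0.58],"yaw": 0},
    {"linear": [0.01,0.055,0.63],"yaw": 0},
    {"linear": [0.01,0.055,0.66],"yaw": 0},
    {"linear": [0.01,0.055,0.67],"yaw": 0},
    {"linear": [0.01,0.055,0.67],"yaw": 0},
  ],
)

```text
clock: 2.65
eef_pos: [0.4349, -0.3906, 0.0309]
ee_rot: [0.001, 0.668, 0.744, -0.0]
force: [-0.1, -0.0, 0.9]
gripper_width: 0.999
gripper_force: 0.0
```

Emit:
apply_moves(
  steps=[
    {"linear": [0,0,0],"yaw": 0},
    {"linear": [0,0,0],"yaw": 0},
    {"linear": [0,0,0],"yaw": 0},
    {"linear": [0,0,0],"yaw": 0},
    {"linear": [0,0,0],"yaw": 0},
    {"linear": [0,0,0],"yaw": 0},
    {"linear": [0,0,0],"yaw": 0},
    {"linear": [0,0,-0.01],"yaw": 0},
    {"linear": [0,0,-0.04],"yaw": 0},
    {"linear": [0,0,-0.1],"yaw": 0},
  ],
  jaw=-1,
  squeeze=40,
)

```text
clock: 3.9
eef_pos: [0.4338, -0.3894, 0.0599]
ee_rot: [-0.001, 0.668, 0.744, 0.0]
force: [-0.7, -0.1, -1.5]
gripper_width: 0.434
gripper_force: 40.1
```

```bash
python3 - <<'E'
from go import *
# rack place 3 (y=-33)
th=np.radians(6.3); c,s=np.cos(th),np.sin(th)
for yy in(.099,.033,-.033,-.099): print(yy,round(.6303-s*yy,4),round(-.1515+c*yy,4))
x,y=.6303+s*.033,-.1515-c*.033
go(x,y,.2,6.3); go(x,y,.035,6.3)
E
```

```text
0.099 0.6194 -0.0531
0.033 0.6267 -0.1187
-0.033 0.6339 -0.1843
-0.099 0.6412 -0.2499
t 3.9 at [ 0.4338 -0.3894  0.0599] hd 6.23 F [-0.7 -0.1 -1.5] w 0.434
  linear [ 0.608  0.737 -0.467] yaw -0.001
t 3.9 at [ 0.4338 -0.3894  0.0599] hd 6.23 F [-0.7 -0.1 -1.5] w 0.434
  linear [0.607 0.737 0.083] yaw -0.001
```

Emit:
apply_moves(
  steps=[
    {"linear": [0,0,-0.15],"yaw": 0},
    {"linear": [0.02,0.03,-0.3],"yaw": 0},
    {"linear": [0.08,0.1,-0.38],"yaw": 0},
    {"linear": [0.18,0.22,-0.4],"yaw": 0},
    {"linear": [0.29,0.35,-0.4],"yaw": 0},
    {"linear": [0.4,0.48,-0.4],"yaw": 0},
    {"linear": [0.5,0.6,-0.38],"yaw": 0},
    {"linear": [0.57,0.69,-0.34],"yaw": 0},
    {"linear": [0.605,0.73,-0.28],"yaw": 0},
    {"linear": [0.607,0.737,-0.22],"yaw": 0},
  ],
)

```text
clock: 5.15
eef_pos: [0.6346, -0.1848, 0.1255]
ee_rot: [-0.0, 0.667, 0.745, -0.0]
force: [-0.0, -0.3, -1.4]
gripper_width: 0.43
gripper_force: 40.3
```

```bash
python3 - <<'E'
from go import *
import cv2,pickle
p,M,s=pose(); c=r.capture('wrist'); pickle.dump((p,M,c),open('w2.pkl','wb'))
cv2.imwrite('pics/w2.png',cv2.resize(c['frame'],(800,600)))
go(.6339,-.1843,.034,6.3)
E
```

```text
t 5.2 at [ 0.6325 -0.1848  0.1219] hd 6.24 F [-0.3 -0.6 -3.7] w 0.432
  linear [0.    0.006 0.293] yaw -0.001
```

View pics/w2.png

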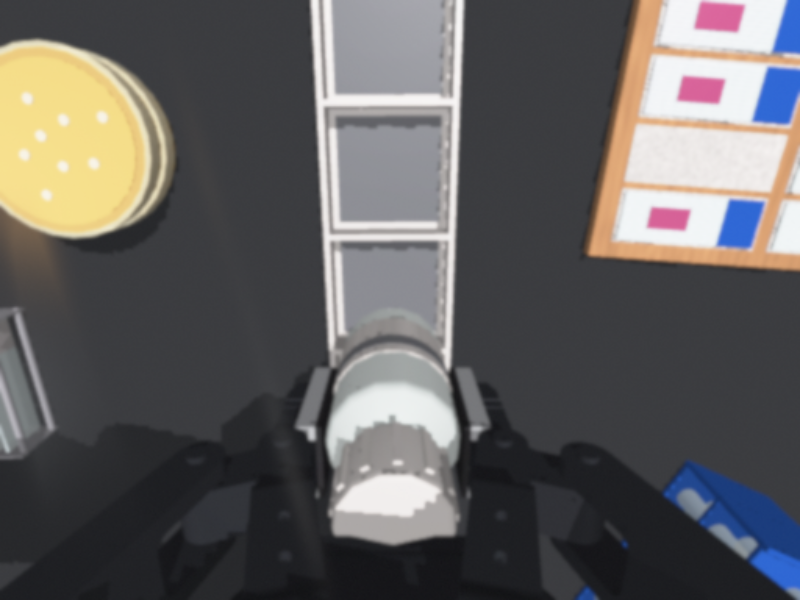

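The bottle hangs over the rack. Dividers are at rows 102 and 235, and rack side rims are at columns 325 and 455.

```bash
python3 -c "
from wv import *
for uv in((390,101),(392,236),(322,101),(459,101),(329,236),(453,236)): print(uv,wworld('w2.pkl',uv,.022))"
```

```text
(390, 101) [ 0.6215 -0.086   0.022 ]
(392, 236) [ 0.6298 -0.1516  0.022 ]
(322, 101) [ 0.5888 -0.0896  0.022 ]
(459, 101) [ 0.6548 -0.0823  0.022 ]
(329, 236) [ 0.5967 -0.1553  0.022 ]
(453, 236) [ 0.6618 -0.1481  0.022 ]
```

Emit:
apply_moves(
  steps=[
    {"linear": [0,0,0.05],"yaw": 0},
    {"linear": [0,0.003,0.1],"yaw": 0},
    {"linear": [0,0.003,0.15],"yaw": 0},
    {"linear": [0,0.003,0.19],"yaw": 0},
    {"linear": [0,0.003,0.22],"yaw": 0},
    {"linear": [0,0.003,0.245],"yaw": 0},
    {"linear": [0,0.003,0.265],"yaw": 0},
    {"linear": [0,0.003,0.278],"yaw": 0},
    {"linear": [0,0.003,0.287],"yaw": 0},
    {"linear": [0,0.003,0.287],"yaw": 0},
  ],
)

```text
clock: 6.45
eef_pos: [0.6354, -0.185, 0.0402]
ee_rot: [-0.0, 0.668, 0.745, -0.0]
force: [-0.2, -0.2, -0.8]
gripper_width: 0.432
gripper_force: 40.3
```

Emit:
apply_moves(
  steps=[
    {"linear": [0,0,0.003],"yaw": 0},
    {"linear": [0,0,0.006],"yaw": 0},
    {"linear": [0,0,0.009],"yaw": 0},
    {"linear": [0,0,0.012],"yaw": 0},
    {"linear": [0,0,0.014],"yaw": 0},
    {"linear": [0,0,0.016],"yaw": 0},
    {"linear": [0,0,0.018],"yaw": 0},
    {"linear": [0,0,0.02],"yaw": 0},
    {"linear": [0,0,0.02],"yaw": 0},
    {"linear": [0,0,0.02],"yaw": 0},
  ],
)

```text
clock: 7.7
eef_pos: [0.6355, -0.1851, 0.0342]
ee_rot: [0.0, 0.668, 0.744, 0.0]
force: [0.4, -0.9, -2.3]
gripper_width: 0.435
gripper_force: 40.4
```

Emit:
apply_moves(
  steps=[
    {"linear": [0,0,0.002],"yaw": 0},
    {"linear": [0,0,0.002],"yaw": 0},
    {"linear": [0,0,0.002],"yaw": 0},
    {"linear": [0,0,0.002],"yaw": 0},
    {"linear": [0,0,0.002],"yaw": 0},
    {"linear": [0,0,-0.02],"yaw": 0},
    {"linear": [0,0,-0.1],"yaw": 0},
    {"linear": [0,0,-0.24],"yaw": 0},
    {"linear": [0,0,-0.4],"yaw": 0},
    {"linear": [0,0,-0.5],"yaw": 0},
  ],
  jaw=1,
)

```text
clock: 8.95
eef_pos: [0.6364, -0.1855, 0.1881]
ee_rot: [0.002, 0.668, 0.744, 0.001]
force: [0.7, -0.2, 0.1]
gripper_width: 0.999
gripper_force: 0.0
```

```bash
python3 go.py .457 .0125 .18 6.3 .457 .0125 .03 6.3
```

```text
t 8.95 at [ 0.6364 -0.1855  0.1881] hd 6.23 F [ 0.7 -0.2  0.1] w 0.999
  linear [ 0.721 -0.523  0.024] yaw -0.001
t 8.95 at [ 0.6364 -0.1855  0.1881] hd 6.23 F [ 0.7 -0.2  0.1] w 0.999
  linear [ 0.722 -0.525  0.524] yaw -0.001
```

Emit:
apply_moves(
  steps=[
    {"linear": [0.06,-0.04,-0.05],"yaw": 0},
    {"linear": [0.18,-0.13,-0.05],"yaw": 0},
    {"linear": [0.32,-0.23,-0.05],"yaw": 0},
    {"linear": [0.46,-0.33,-0.05],"yaw": 0},
    {"linear": [0.58,-0.42,-0.05],"yaw": 0},
    {"linear": [0.67,-0.485,-0.03],"yaw": 0},
    {"linear": [0.71,-0.515,0],"yaw": 0},
    {"linear": [0.72,-0.524,0.02],"yaw": 0},
    {"linear": [0.722,-0.525,0.05],"yaw": 0},
    {"linear": [0.722,-0.525,0.1],"yaw": 0},
  ],
  jaw=0.55,
)

```text
clock: 10.2
eef_pos: [0.4562, 0.0126, 0.1539]
ee_rot: [0.0, 0.668, 0.744, 0.0]
force: [-0.5, -0.1, 1.0]
gripper_width: 0.775
gripper_force: 0.0
```

```bash
python3 - <<'E'
from go import *
import cv2,pickle
p,M,s=pose(); c=r.capture('wrist'); pickle.dump((p,M,c),open('w3.pkl','wb'))
cv2.imwrite('pics/w3.png',cv2.resize(c['frame'],(800,600)))
go(.457,.0125,.03,6.3)
E
```

```text
t 10.25 at [0.4544 0.0127 0.151 ] hd 6.18 F [-0.7  0.4 -1.7] w 0.775
  linear [-0.002  0.01   0.403] yaw -0.001
```

View pics/w3.png

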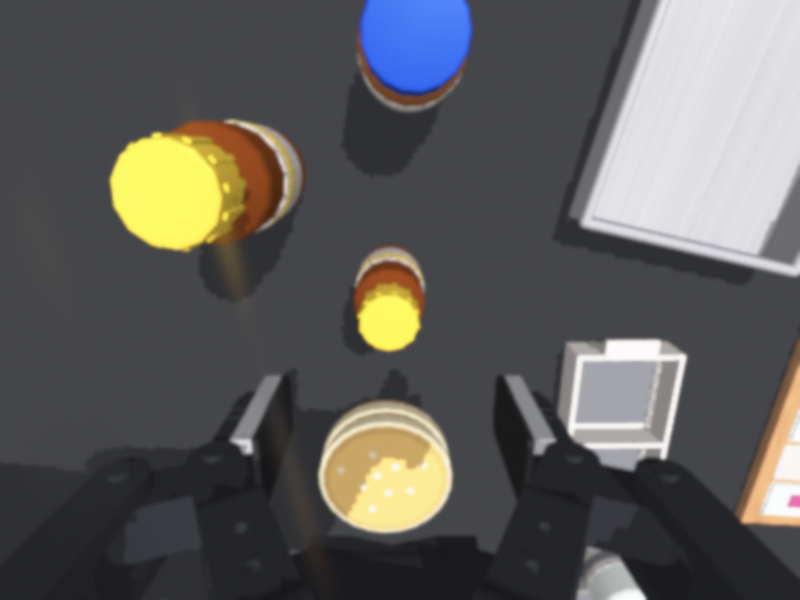

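Iodine cap is at (388,322), with clear space around it; the big bottle is at upper left.

```bash
python3 -c "
from wv import *
for uv,z in(((388,322),.092),((303,180),.03),((580,222),.03)): print(uv,wworld('w3.pkl',uv,z))"; python3 go.py .457 .0125 .03 6.3
```

```text
(388, 322) [0.4533 0.0131 0.092 ]
(303, 180) [0.3999 0.0676 0.03  ]
(580, 222) [0.5572 0.0614 0.03  ]
t 10.25 at [0.4544 0.0127 0.151 ] hd 6.18 F [-0.7  0.4 -1.7] w 0.775
  linear [-0.002  0.01   0.403] yaw -0.001
```

Emit:
apply_moves(
  steps=[
    {"linear": [0,0,0.05],"yaw": 0},
    {"linear": [0,0,0.12],"yaw": 0},
    {"linear": [0,0,0.19],"yaw": 0},
    {"linear": [0,0,0.26],"yaw": 0},
    {"linear": [0,0,0.32],"yaw": 0},
    {"linear": [0,0,0.36],"yaw": 0},
    {"linear": [0,0,0.385],"yaw": 0},
    {"linear": [0,0,0.4],"yaw": 0},
    {"linear": [0,0,0.407],"yaw": 0},
    {"linear": [0,0,0.407],"yaw": 0},
  ],
)

```text
clock: 11.5
eef_pos: [0.4556, 0.0132, 0.0324]
ee_rot: [0.0, 0.668, 0.745, 0.0]
force: [0.1, 0.6, 0.9]
gripper_width: 0.775
gripper_force: 0.0
```

Emit:
apply_moves(
  steps=[
    {"linear": [0,0,0],"yaw": 0},
    {"linear": [0,0,0],"yaw": 0},
    {"linear": [0,0,0],"yaw": 0},
    {"linear": [0,0,0],"yaw": 0},
    {"linear": [0,0,0],"yaw": 0},
    {"linear": [0,0,0],"yaw": 0},
    {"linear": [0,0,-0.02],"yaw": 0},
    {"linear": [0,0,-0.1],"yaw": 0},
    {"linear": [0,0,-0.22],"yaw": 0},
    {"linear": [0,0,-0.35],"yaw": 0},
  ],
  jaw=-1,
)

```text
clock: 12.75
eef_pos: [0.4544, 0.0133, 0.1372]
ee_rot: [-0.001, 0.668, 0.744, -0.001]
force: [0.8, 0.5, -0.5]
gripper_width: 0.428
gripper_force: 40.3
```

```bash
python3 go.py .6267 -.1187 .1 6.3 .6267 -.1187 .035 6.3
```

```text
t 12.75 at [0.4544 0.0133 0.1372] hd 6.22 F [ 0.8  0.5 -0.5] w 0.428
  linear [-0.5    0.523  0.123] yaw -0.001
t 12.75 at [0.4544 0.0133 0.1372] hd 6.22 F [ 0.8  0.5 -0.5] w 0.428
  linear [-0.5    0.524  0.339] yaw -0.001
```

Emit:
apply_moves(
  steps=[
    {"linear": [0,0,-0.06],"yaw": 0},
    {"linear": [-0.05,0.05,-0.08],"yaw": 0},
    {"linear": [-0.13,0.14,-0.08],"yaw": 0},
    {"linear": [-0.23,0.24,-0.08],"yaw": 0},
    {"linear": [-0.33,0.35,-0.08],"yaw": 0},
    {"linear": [-0.42,0.44,-0.06],"yaw": 0},
    {"linear": [-0.475,0.5,-0.02],"yaw": 0},
    {"linear": [-0.495,0.52,0.03],"yaw": 0},
    {"linear": [-0.5,0.524,0.09],"yaw": 0},
    {"linear": [-0.5,0.524,0.14],"yaw": 0},
  ],
)

```text
clock: 14.0
eef_pos: [0.6266, -0.1181, 0.093]
ee_rot: [-0.001, 0.668, 0.745, -0.0]
force: [-0.5, -0.6, -1.3]
gripper_width: 0.431
gripper_force: 40.4
```

Emit:
apply_moves(
  steps=[
    {"linear": [0,0,0.04],"yaw": 0},
    {"linear": [0,0,0.08],"yaw": 0},
    {"linear": [0,0,0.115],"yaw": 0},
    {"linear": [0,0,0.145],"yaw": 0},
    {"linear": [0,0,0.165],"yaw": 0},
    {"linear": [0,0,0.18],"yaw": 0},
    {"linear": [0,0,0.187],"yaw": 0},
    {"linear": [0,0,0.19],"yaw": 0},
    {"linear": [0,0,0.19],"yaw": 0},
    {"linear": [0,0,0.19],"yaw": 0},
  ],
)

```text
clock: 15.25
eef_pos: [0.6281, -0.1189, 0.0384]
ee_rot: [0.0, 0.668, 0.744, 0.0]
force: [-0.4, 0.5, -1.5]
gripper_width: 0.428
gripper_force: 40.4
```

Emit:
apply_moves(
  steps=[
    {"linear": [0,0,0.002],"yaw": 0},
    {"linear": [0,0,0.004],"yaw": 0},
    {"linear": [0,0,0.006],"yaw": 0},
    {"linear": [0,0,0.008],"yaw": 0},
    {"linear": [0,0,0.009],"yaw": 0},
    {"linear": [0,0,0.01],"yaw": 0},
    {"linear": [0,0,0.01],"yaw": 0},
    {"linear": [0,0,0.01],"yaw": 0},
    {"linear": [0,0,0.01],"yaw": 0},
    {"linear": [0,0,0.01],"yaw": 0},
  ],
)

```text
clock: 16.5
eef_pos: [0.6281, -0.119, 0.0358]
ee_rot: [0.0, 0.668, 0.744, 0.0]
force: [-3.7, -0.3, 5.2]
gripper_width: 0.43
gripper_force: 41.0
```

Emit:
apply_moves(
  steps=[
    {"linear": [0,0,0],"yaw": 0},
    {"linear": [0,0,0],"yaw": 0},
    {"linear": [0,0,0],"yaw": 0},
    {"linear": [0,0,0],"yaw": 0},
    {"linear": [0,0,0],"yaw": 0},
    {"linear": [0,0,-0.02],"yaw": 0},
    {"linear": [0,0,-0.1],"yaw": 0},
    {"linear": [0,0,-0.24],"yaw": 0},
    {"linear": [0,0,-0.4],"yaw": 0},
    {"linear": [0,0,-0.52],"yaw": 0},
  ],
  jaw=1,
)

```text
clock: 17.75
eef_pos: [0.6285, -0.1191, 0.1943]
ee_rot: [0.001, 0.668, 0.744, 0.001]
force: [0.0, -0.7, 0.1]
gripper_width: 0.996
gripper_force: 0.0
```

```bash
python3 go.py .3665 .263 .18 6.3 .4415 .3855 .18 6.3
```

```text
t 17.75 at [ 0.6285 -0.1191  0.1943] hd 6.22 F [ 0.  -0.7  0.1] w 0.996
  linear [ 1.361 -0.73   0.044] yaw -0.001
t 17.75 at [ 0.6285 -0.1191  0.1943] hd 6.22 F [ 0.  -0.7  0.1] w 0.996
  linear [ 1.74  -0.438  0.045] yaw -0.001
```

Emit:
apply_moves(
  steps=[
    {"linear": [0.05,-0.03,-0.02],"yaw": 0},
    {"linear": [0.15,-0.08,-0.02],"yaw": 0},
    {"linear": [0.28,-0.15,-0.02],"yaw": 0},
    {"linear": [0.42,-0.22,-0.02],"yaw": 0},
    {"linear": [0.55,-0.3,-0.02],"yaw": 0},
    {"linear": [0.68,-0.37,-0.02],"yaw": 0},
    {"linear": [0.8,-0.43,-0.02],"yaw": 0},
    {"linear": [0.9,-0.48,-0.02],"yaw": 0},
    {"linear": [0.97,-0.52,-0.02],"yaw": 0},
    {"linear": [1.0,-0.54,-0.02],"yaw": 0},
  ],
)

```text
clock: 19.0
eef_pos: [0.4323, 0.1626, 0.1955]
ee_rot: [-0.001, 0.667, 0.745, -0.001]
force: [-0.8, -0.2, 0.1]
gripper_width: 1.0
gripper_force: 0.0
```

Emit:
apply_moves(
  steps=[
    {"linear": [0.06,-0.03,0],"yaw": 0},
    {"linear": [0.15,-0.08,0],"yaw": 0},
    {"linear": [0.24,-0.13,0],"yaw": 0},
    {"linear": [0.31,-0.17,0.03],"yaw": 0},
    {"linear": [0.35,-0.185,0.07],"yaw": 0},
    {"linear": [0.36,-0.19,0.11],"yaw": 0},
    {"linear": [0.36,-0.19,0.14],"yaw": 0},
    {"linear": [0.36,-0.19,0.15],"yaw": 0},
    {"linear": [0.36,-0.19,0.15],"yaw": 0},
    {"linear": [0.36,-0.19,0.15],"yaw": 0},
  ],
)

```text
clock: 20.25
eef_pos: [0.3664, 0.2629, 0.1527]
ee_rot: [0.0, 0.668, 0.744, 0.0]
force: [0.3, -0.7, 0.2]
gripper_width: 1.001
gripper_force: 0.0
```

```bash
python3 - <<'E'
from go import *
import cv2,pickle
p,M,s=pose(); c=r.capture('wrist'); pickle.dump((p,M,c),open('w4.pkl','wb'))
f=c['frame'].astype(int); m=((f[...,2]>110)&(f[...,1]<70)&(f[...,0]<70)).astype(np.uint8)
n,_,st,ce=cv2.connectedComponentsWithStats(m); print([(st[i].tolist(),ce[i].round(1)) for i in range(1,n) if st[i][4]>60])
go(.3665,.263,.03,6.3)
cv2.imwrite('pics/w4.png',cv2.resize(c['frame'],(800,600)))
E
```

```text
[([232, 166, 34, 13, 116], array([248.3, 170.1])), ([226, 179, 42, 23, 301], array([245.7, 187.1]))]
t 20.3 at [0.3664 0.2629 0.1527] hd 6.2 F [-0.2 -0.1  0.3] w 0.997
  linear [-0.    -0.     0.409] yaw -0.001
```

View pics/w4.png

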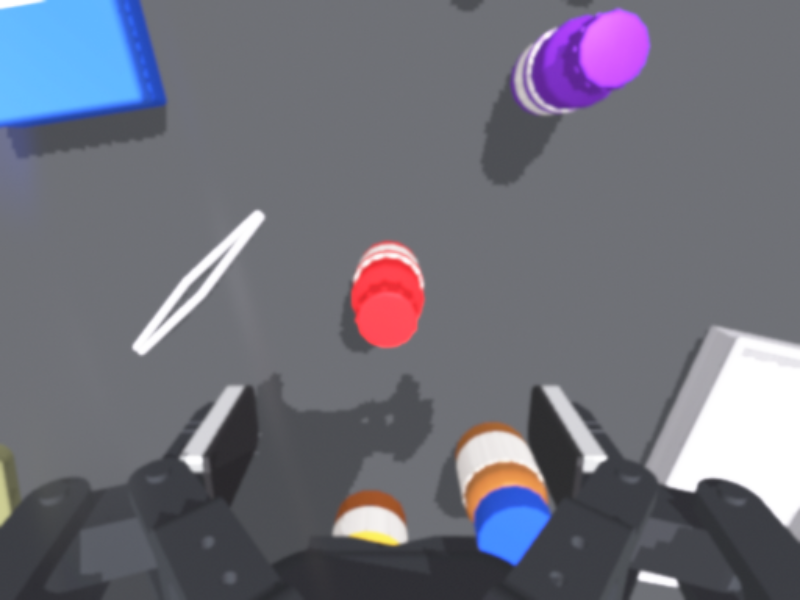

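Red cap is at (388,318), centred, and violet cap is at (614,50). I'll descend and grasp.

Emit:
apply_moves(
  steps=[
    {"linear": [0,0,0.05],"yaw": 0},
    {"linear": [0,0,0.12],"yaw": 0},
    {"linear": [0,0,0.19],"yaw": 0},
    {"linear": [0,0,0.26],"yaw": 0},
    {"linear": [0,0,0.32],"yaw": 0},
    {"linear": [0,0,0.36],"yaw": 0},
    {"linear": [0,0,0.385],"yaw": 0},
    {"linear": [0,0,0.4],"yaw": 0},
    {"linear": [0,0,0.405],"yaw": 0},
    {"linear": [0,0,0.405],"yaw": 0},
  ],
  jaw=0.6,
)

```text
clock: 21.55
eef_pos: [0.3662, 0.2631, 0.031]
ee_rot: [0.0, 0.668, 0.744, 0.0]
force: [0.6, 0.7, -0.3]
gripper_width: 0.799
gripper_force: 0.0
```

Emit:
apply_moves(
  steps=[
    {"linear": [0,0,0],"yaw": 0},
    {"linear": [0,0,0],"yaw": 0},
    {"linear": [0,0,0],"yaw": 0},
    {"linear": [0,0,0],"yaw": 0},
    {"linear": [0,0,0],"yaw": 0},
    {"linear": [0,0,0],"yaw": 0},
    {"linear": [0,0,-0.04],"yaw": 0},
    {"linear": [0,0,-0.15],"yaw": 0},
    {"linear": [0,0,-0.3],"yaw": 0},
    {"linear": [0,0,-0.46],"yaw": 0},
  ],
  jaw=-1,
)

```text
clock: 22.8
eef_pos: [0.3651, 0.2625, 0.1694]
ee_rot: [-0.0, 0.668, 0.744, -0.001]
force: [-0.0, 0.3, -0.9]
gripper_width: 0.433
gripper_force: 40.3
```

```bash
python3 - <<'E'
from wv import *
print('violet',wworld('w4.pkl',(614,50),.092),'red',wworld('w4.pkl',(388,319),.092))
E
python3 go.py .6412 -.2499 .17 6.3 .6412 -.2499 .1 6.3
```

```text
violet [0.4389 0.3861 0.092 ] red [0.3633 0.2654 0.092 ]
t 22.8 at [0.3651 0.2625 0.1694] hd 6.23 F [-0.   0.3 -0.9] w 0.433
  linear [-1.798  0.73  -0.002] yaw -0.001
t 22.8 at [0.3651 0.2625 0.1694] hd 6.23 F [-0.   0.3 -0.9] w 0.433
  linear [-1.797  0.73   0.232] yaw -0.001
```

Emit:
apply_moves(
  steps=[
    {"linear": [-0.03,0.01,-0.08],"yaw": 0},
    {"linear": [-0.12,0.05,-0.13],"yaw": 0},
    {"linear": [-0.25,0.1,-0.13],"yaw": 0},
    {"linear": [-0.38,0.155,-0.13],"yaw": 0},
    {"linear": [-0.51,0.21,-0.13],"yaw": 0},
    {"linear": [-0.64,0.26,-0.13],"yaw": 0},
    {"linear": [-0.76,0.31,-0.13],"yaw": 0},
    {"linear": [-0.86,0.35,-0.13],"yaw": 0},
    {"linear": [-0.94,0.38,-0.13],"yaw": 0},
    {"linear": [-0.98,0.4,-0.13],"yaw": 0},
  ],
)

```text
clock: 24.05
eef_pos: [0.5171, -0.0173, 0.2074]
ee_rot: [-0.0, 0.668, 0.744, -0.0]
force: [0.1, 0.2, -1.5]
gripper_width: 0.432
gripper_force: 40.3
```

Emit:
apply_moves(
  steps=[
    {"linear": [-0.05,0.02,0],"yaw": 0},
    {"linear": [-0.15,0.06,0],"yaw": 0},
    {"linear": [-0.28,0.11,0],"yaw": 0},
    {"linear": [-0.41,0.165,0],"yaw": 0},
    {"linear": [-0.54,0.22,0],"yaw": 0},
    {"linear": [-0.66,0.27,0],"yaw": 0},
    {"linear": [-0.75,0.3,0],"yaw": 0},
    {"linear": [-0.8,0.325,0.03],"yaw": 0},
    {"linear": [-0.815,0.33,0.08],"yaw": 0},
    {"linear": [-0.815,0.33,0.13],"yaw": 0},
  ],
)

```text
clock: 25.3
eef_pos: [0.6415, -0.2478, 0.1667]
ee_rot: [-0.001, 0.667, 0.745, -0.0]
force: [-0.5, 0.6, -1.7]
gripper_width: 0.437
gripper_force: 40.3
```

```bash
python3 go.py .6412 -.2499 .0342 6.3
```

```text
t 25.3 at [ 0.6415 -0.2478  0.1667] hd 6.25 F [-0.5  0.6 -1.7] w 0.437
  linear [-0.007 -0.001  0.442] yaw -0.001
```

Emit:
apply_moves(
  steps=[
    {"linear": [-0.005,0,0.06],"yaw": 0},
    {"linear": [-0.007,0,0.14],"yaw": 0},
    {"linear": [-0.007,0,0.22],"yaw": 0},
    {"linear": [-0.007,0,0.29],"yaw": 0},
    {"linear": [-0.007,0,0.35],"yaw": 0},
    {"linear": [-0.007,0,0.39],"yaw": 0},
    {"linear": [-0.007,0,0.415],"yaw": 0},
    {"linear": [-0.007,0,0.427],"yaw": 0},
    {"linear": [-0.007,0,0.432],"yaw": 0},
    {"linear": [-0.007,0,0.432],"yaw": 0},
  ],
)

```text
clock: 26.55
eef_pos: [0.6426, -0.2509, 0.0396]
ee_rot: [0.0, 0.668, 0.744, 0.0]
force: [0.3, 0.2, -1.4]
gripper_width: 0.429
gripper_force: 40.3
```

Emit:
apply_moves(
  steps=[
    {"linear": [0,0,0.003],"yaw": 0},
    {"linear": [0,0,0.006],"yaw": 0},
    {"linear": [0,0,0.009],"yaw": 0},
    {"linear": [0,0,0.012],"yaw": 0},
    {"linear": [0,0,0.014],"yaw": 0},
    {"linear": [0,0,0.016],"yaw": 0},
    {"linear": [0,0,0.018],"yaw": 0},
    {"linear": [0,0,0.018],"yaw": 0},
    {"linear": [0,0,0.018],"yaw": 0},
    {"linear": [0,0,0.018],"yaw": 0},
  ],
)

```text
clock: 27.8
eef_pos: [0.6425, -0.2508, 0.0343]
ee_rot: [0.0, 0.668, 0.745, 0.0]
force: [-2.8, 0.7, 4.6]
gripper_width: 0.435
gripper_force: 40.8
```

Emit:
apply_moves(
  steps=[
    {"linear": [0,0,0],"yaw": 0},
    {"linear": [0,0,0],"yaw": 0},
    {"linear": [0,0,0],"yaw": 0},
    {"linear": [0,0,0],"yaw": 0},
    {"linear": [0,0,0],"yaw": 0},
    {"linear": [0,0,-0.02],"yaw": 0},
    {"linear": [0,0,-0.1],"yaw": 0},
    {"linear": [0,0,-0.24],"yaw": 0},
    {"linear": [0,0,-0.4],"yaw": 0},
    {"linear": [0,0,-0.52],"yaw": 0},
  ],
  jaw=1,
)

```text
clock: 29.05
eef_pos: [0.6433, -0.2512, 0.195]
ee_rot: [0.003, 0.668, 0.745, 0.001]
force: [0.7, -0.0, -0.4]
gripper_width: 0.996
gripper_force: 0.0
```

```bash
python3 go.py .388 -.40 .2 8.5
```

```text
t 29.05 at [ 0.6433 -0.2512  0.195 ] hd 6.23 F [ 0.7 -0.  -0.4] w 0.996
  linear [-0.401 -0.9   -0.02 ] yaw -0.025
```

Emit:
apply_moves(
  steps=[
    {"linear": [-0.01,-0.05,0],"yaw": 0},
    {"linear": [-0.03,-0.17,-0.03],"yaw": 0},
    {"linear": [-0.07,-0.32,-0.06],"yaw": -0.01},
    {"linear": [-0.1,-0.47,-0.08],"yaw": -0.02},
    {"linear": [-0.14,-0.62,-0.1],"yaw": -0.025},
    {"linear": [-0.16,-0.75,-0.1],"yaw": -0.025},
    {"linear": [-0.17,-0.83,-0.1],"yaw": -0.025},
    {"linear": [-0.18,-0.87,-0.1],"yaw": -0.025},
    {"linear": [-0.18,-0.88,-0.1],"yaw": -0.025},
    {"linear": [-0.18,-0.88,-0.1],"yaw": -0.025},
  ],
)

```text
clock: 30.3
eef_pos: [0.386, -0.3329, 0.2196]
ee_rot: [-0.0, 0.653, 0.758, 0.0]
force: [-0.0, -0.8, -0.0]
gripper_width: 1.003
gripper_force: 0.0
```

```bash
python3 - <<'E'
from go import *
import cv2,pickle
p,M,s=pose(); c=r.capture('wrist'); pickle.dump((p,M,c),open('w5.pkl','wb'))
go(.388,-.27,.1,8.5)
cv2.imwrite('pics/w5.png',cv2.resize(c['frame'],(800,600),interpolation=cv2.INTER_CUBIC))
E
```

```text
t 30.35 at [ 0.3862 -0.3329  0.2196] hd 8.51 F [-0.1 -0.6  0.7] w 0.999
  linear [0.206 0.037 0.399] yaw 0.0
```

View pics/w5.png

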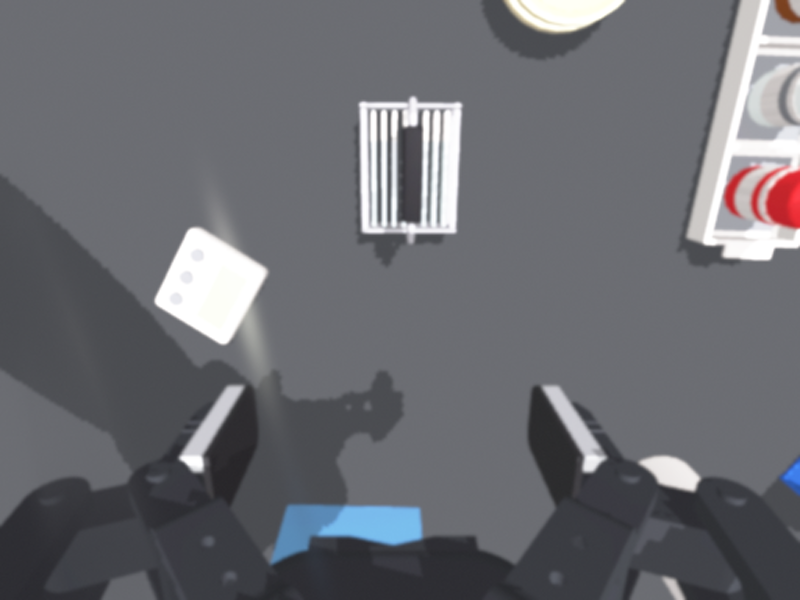

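Carrier frame corners are at (361,104), (461,104), (455,232) and (363,232). The black grip bar runs from (412,127) to (411,222), and the carrier looks square to the tool.

```bash
python3 - <<'E'
from wv import *
from go import go
b=[wworld('w5.pkl',u,.088)[:2] for u in((403,127),(422,127),(421,222),(402.5,222))]
f=[wworld('w5.pkl',u,.034)[:2] for u in((361,104),(461,104),(456,232),(363,232))]
for q in(b,f):
    q=np.array(q); c=q.mean(0); v=(q[0]+q[1]-q[2]-q[3])/2; print(c,np.degrees(np.arctan2(-v[0],v[1])),np.linalg.norm(v),np.linalg.norm((q[1]+q[2]-q[0]-q[3])/2))
E
python3 go.py .3885 -.2685 .061 8.5
```

```text
[ 0.38695 -0.26945] 8.829744667909045 0.05211765535785353 0.010621205204683676
[ 0.3878   -0.269275] 8.474756364090403 0.08346132337795753 0.06511898724642456
t 30.35 at [ 0.3862 -0.3329  0.2196] hd 8.51 F [-0.1 -0.6  0.7] w 0.999
  linear [0.211 0.039 0.529] yaw 0.0
```

Emit:
apply_moves(
  steps=[
    {"linear": [0.06,0.01,0.02],"yaw": 0},
    {"linear": [0.14,0.025,0.07],"yaw": 0},
    {"linear": [0.195,0.034,0.14],"yaw": 0},
    {"linear": [0.208,0.037,0.23],"yaw": 0},
    {"linear": [0.209,0.037,0.32],"yaw": 0},
    {"linear": [0.209,0.037,0.4],"yaw": 0},
    {"linear": [0.209,0.037,0.46],"yaw": 0},
    {"linear": [0.209,0.037,0.5],"yaw": 0},
    {"linear": [0.209,0.037,0.52],"yaw": 0},
    {"linear": [0.209,0.037,0.525],"yaw": 0},
  ],
)

```text
clock: 31.6
eef_pos: [0.3876, -0.2695, 0.0622]
ee_rot: [0.0, 0.653, 0.757, 0.0]
force: [-0.7, -0.3, -1.0]
gripper_width: 1.002
gripper_force: 0.0
```

Emit:
apply_moves(
  steps=[
    {"linear": [0,0,0],"yaw": 0},
    {"linear": [0,0,0],"yaw": 0},
    {"linear": [0,0,0],"yaw": 0},
    {"linear": [0,0,0],"yaw": 0},
    {"linear": [0,0,0],"yaw": 0},
    {"linear": [0,0,0],"yaw": 0},
    {"linear": [0,0,0],"yaw": 0},
    {"linear": [0,0,0],"yaw": 0},
    {"linear": [0,0,0],"yaw": 0},
    {"linear": [0,0,0],"yaw": 0},
  ],
  jaw=-1,
)

```text
clock: 32.85
eef_pos: [0.3876, -0.2695, 0.0623]
ee_rot: [0.0, 0.653, 0.757, 0.0]
force: [1.3, 1.6, 2.7]
gripper_width: 0.132
gripper_force: 42.3
```

Emit:
apply_moves(
  steps=[
    {"linear": [0,0,-0.01],"yaw": 0},
    {"linear": [0,0,-0.03],"yaw": 0},
    {"linear": [0,0,-0.06],"yaw": 0},
    {"linear": [0,0,-0.11],"yaw": 0},
    {"linear": [0,0,-0.18],"yaw": 0},
    {"linear": [0,0,-0.26],"yaw": 0},
    {"linear": [0,0,-0.34],"yaw": 0},
    {"linear": [0,0,-0.4],"yaw": 0},
    {"linear": [0,0,-0.44],"yaw": 0},
    {"linear": [0,0,-0.45],"yaw": 0},
  ],
)

```text
clock: 34.1
eef_pos: [0.3876, -0.2696, 0.198]
ee_rot: [0.001, 0.653, 0.757, -0.0]
force: [-0.5, 0.5, -3.4]
gripper_width: 0.132
gripper_force: 41.7
```

```bash
python3 go.py .638 .05 .2 -6.7
```

```text
t 34.1 at [ 0.3876 -0.2696  0.198 ] hd 8.48 F [-0.5  0.5 -3.4] w 0.132
  linear [ 0.931  0.983 -0.007] yaw 0.169
```

Emit:
apply_moves(
  steps=[
    {"linear": [0.02,0.02,-0.01],"yaw": 0},
    {"linear": [0.06,0.06,-0.02],"yaw": 0.01},
    {"linear": [0.13,0.14,-0.03],"yaw": 0.03},
    {"linear": [0.22,0.23,-0.03],"yaw": 0.05},
    {"linear": [0.32,0.34,-0.03],"yaw": 0.07},
    {"linear": [0.42,0.44,-0.03],"yaw": 0.09},
    {"linear": [0.52,0.55,-0.03],"yaw": 0.11},
    {"linear": [0.61,0.64,-0.03],"yaw": 0.13},
    {"linear": [0.69,0.73,-0.03],"yaw": 0.15},
    {"linear": [0.76,0.8,-0.03],"yaw": 0.169},
  ],
)

```text
clock: 35.35
eef_pos: [0.5914, -0.0066, 0.2047]
ee_rot: [-0.001, 0.747, 0.664, -0.001]
force: [-0.2, -0.6, -2.3]
gripper_width: 0.132
gripper_force: 41.7
```

```bash
python3 go.py .638 .05 .2 -6.7
```

```text
t 35.35 at [ 0.5914 -0.0066  0.2047] hd -6.73 F [-0.2 -0.6 -2.3] w 0.132
  linear [0.205 0.132 0.015] yaw -0.0
```

Emit:
apply_moves(
  steps=[
    {"linear": [0.07,0.05,0],"yaw": 0},
    {"linear": [0.12,0.08,0],"yaw": 0},
    {"linear": [0.16,0.105,0],"yaw": 0},
    {"linear": [0.185,0.12,0],"yaw": 0},
    {"linear": [0.2,0.13,0],"yaw": 0},
    {"linear": [0.2,0.13,0],"yaw": 0},
    {"linear": [0.2,0.13,0],"yaw": 0},
    {"linear": [0.2,0.13,0],"yaw": 0},
    {"linear": [0.2,0.13,0],"yaw": 0},
    {"linear": [0.2,0.13,0],"yaw": 0},
  ],
)

```text
clock: 36.6
eef_pos: [0.6369, 0.0464, 0.2062]
ee_rot: [0.0, 0.747, 0.664, 0.0]
force: [-0.0, -0.5, -1.4]
gripper_width: 0.123
gripper_force: 41.7
```

```bash
python3 - <<'E'
from go import *
import cv2,pickle
p,M,s=pose(); c=r.capture('wrist'); pickle.dump((p,M,c),open('w6.pkl','wb')); t=r.capture('top'); pickle.dump(t,open('t6.pkl','wb'))
go(.638,.149,.2,-6.7)
cv2.imwrite('pics/w6.png',cv2.resize(c['frame'],(800,600),interpolation=cv2.INTER_CUBIC))
E
```

```text
t 36.7 at [0.6369 0.0465 0.2061] hd -6.74 F [ 0.3  0.5 -1.6] w 0.13
  linear [ 0.34  -0.037  0.02 ] yaw -0.0
```

View pics/w6.png

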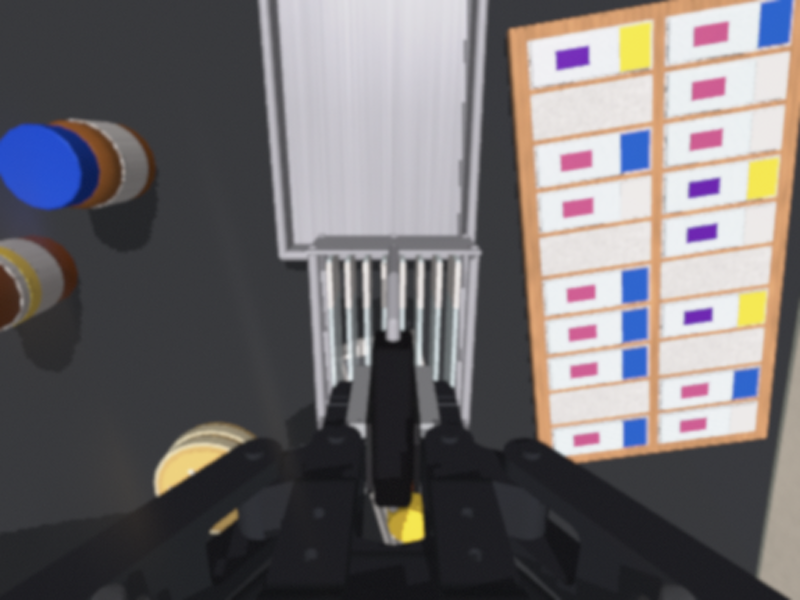

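Dish outer rim: left edge from (282,259) to (262,5), right edge near (487,5) to (479,225), near-left corner (282,259). The carrier hangs square to the dish.

```bash
python3 - <<'E'
from wv import *
P=[wworld('w6.pkl',u,.03)[:2] for u in((282,259),(262,5),(479,225),(487,5))]
print(P)
for a,b in((0,1),(2,3)):
    v=P[b]-P[a]; print('yaw',np.degrees(np.arctan2(-v[0],v[1])))
v=P[1]-P[0]; e=v/np.linalg.norm(v); n=np.array([e[1],-e[0]]); print('width',(P[2]-P[0])@n,(P[3]-P[0])@n)
print('centre from corner',P[0]+n*.065+e*.095)
E
python3 - <<'E'
from ov import *
# grid refine rack/dish outline overlay numerically: edge-fit of the dish in top (unoccluded first picture)
from scipy.optimize import minimize
g=cv2.GaussianBlur(cv2.cvtColor(d['top']['frame'],cv2.COLOR_BGR2GRAY),(3,3),0).astype(np.float32)
gm=np.hypot(cv2.Sobel(g,5,1,0),cv2.Sobel(g,5,0,1))
def cost(p):
    q=rect(p[0],p[1],p[2]/50,.065,.095,.03)[0][0]
    pts=np.concatenate([q[i]+(q[(i+1)%4]-q[i])*np.linspace(0,1,60)[:,None] for i in range(4)]); u=proj('top',pts).astype(np.float32)
    return -cv2.remap(gm,u[:,:1].copy(),u[:,1:].copy(),cv2.INTER_LINEAR).mean()
best=min((minimize(cost,[.638+i*.003,.149+j*.003,-.117*50/1 if 0 else -5.85],method='Nelder-Mead',options=dict(initial_simplex=None,xatol=1e-5)) for i in(-2,-1,0,1,2) for j in(-2,-1,0,1,2)),key=lambda s:s.fun)
print(best.x[:2],np.degrees(best.x[2]/50),best.fun)
E
```

```text
[array([0.5601, 0.0589]), array([0.5776, 0.2124]), array([0.6975, 0.0666]), array([0.7101, 0.1968])]
yaw -6.504010540431702
yaw -5.527540151656149
width 0.1356434836343819 0.1334142757043145
centre from corner [0.63544257 0.14592584]
[0.63339984 0.14417632] -6.550663483618849 -298.58660888671875
```

```bash
python3 go.py .6365 .1465 .12 -6.5  .6365 .1465 .0655 -6.5
```

```text
t 36.7 at [0.6369 0.0465 0.2061] hd -6.74 F [ 0.3  0.5 -1.6] w 0.13
  linear [ 0.331 -0.041  0.287] yaw -0.003
t 36.7 at [0.6369 0.0465 0.2061] hd -6.74 F [ 0.3  0.5 -1.6] w 0.13
  linear [ 0.331 -0.041  0.469] yaw -0.003
```

Emit:
apply_moves(
  steps=[
    {"linear": [0.03,-0.004,0],"yaw": 0},
    {"linear": [0.09,-0.01,0],"yaw": 0},
    {"linear": [0.16,-0.02,0.01],"yaw": -0.003},
    {"linear": [0.23,-0.03,0.03],"yaw": -0.003},
    {"linear": [0.29,-0.036,0.07],"yaw": -0.003},
    {"linear": [0.32,-0.04,0.13],"yaw": -0.003},
    {"linear": [0.331,-0.041,0.19],"yaw": -0.003},
    {"linear": [0.331,-0.041,0.24],"yaw": -0.003},
    {"linear": [0.331,-0.041,0.28],"yaw": -0.003},
    {"linear": [0.331,-0.041,0.31],"yaw": -0.003},
  ],
)

```text
clock: 37.95
eef_pos: [0.6363, 0.146, 0.1122]
ee_rot: [-0.0, 0.746, 0.666, -0.0]
force: [-0.1, -0.3, -1.7]
gripper_width: 0.132
gripper_force: 41.6
```

Emit:
apply_moves(
  steps=[
    {"linear": [0,0,0.03],"yaw": 0},
    {"linear": [0,0,0.06],"yaw": 0},
    {"linear": [0,0,0.085],"yaw": 0},
    {"linear": [0,0,0.105],"yaw": 0},
    {"linear": [0,0,0.12],"yaw": 0},
    {"linear": [0,0,0.13],"yaw": 0},
    {"linear": [0,0,0.137],"yaw": 0},
    {"linear": [0,0,0.141],"yaw": 0},
    {"linear": [0,0,0.143],"yaw": 0},
    {"linear": [0,0,0.143],"yaw": 0},
  ],
)

```text
clock: 39.2
eef_pos: [0.6365, 0.1466, 0.0703]
ee_rot: [0.0, 0.746, 0.666, 0.0]
force: [-0.4, 0.4, -2.8]
gripper_width: 0.134
gripper_force: 41.6
```

Now 5 mm above the floor; lowering slowly by about 0.016–0.018.

Emit:
apply_moves(
  steps=[
    {"linear": [0,0,0.003],"yaw": 0},
    {"linear": [0,0,0.006],"yaw": 0},
    {"linear": [0,0,0.009],"yaw": 0},
    {"linear": [0,0,0.011],"yaw": 0},
    {"linear": [0,0,0.013],"yaw": 0},
    {"linear": [0,0,0.015],"yaw": 0},
    {"linear": [0,0,0.016],"yaw": 0},
    {"linear": [0,0,0.017],"yaw": 0},
    {"linear": [0,0,0.017],"yaw": 0},
    {"linear": [0,0,0.017],"yaw": 0},
  ],
)

```text
clock: 40.45
eef_pos: [0.6365, 0.1466, 0.0654]
ee_rot: [0.0, 0.746, 0.666, 0.0]
force: [-1.4, -0.5, -1.2]
gripper_width: 0.135
gripper_force: 41.9
```

Emit:
apply_moves(
  steps=[
    {"linear": [0,0,0],"yaw": 0},
    {"linear": [0,0,0],"yaw": 0},
    {"linear": [0,0,0],"yaw": 0},
    {"linear": [0,0,0],"yaw": 0},
    {"linear": [0,0,0],"yaw": 0},
    {"linear": [0,0,0],"yaw": 0},
    {"linear": [0,0,-0.04],"yaw": 0},
    {"linear": [0,0,-0.13],"yaw": 0},
    {"linear": [0,0,-0.26],"yaw": 0},
    {"linear": [0,0,-0.4],"yaw": 0},
  ],
  jaw=0.6,
)

```text
clock: 41.7
eef_pos: [0.6362, 0.1465, 0.1868]
ee_rot: [-0.0, 0.746, 0.666, -0.0]
force: [0.5, 0.1, 0.7]
gripper_width: 0.802
gripper_force: 0.0
```

```bash
python3 go.py .4405 .3855 .18 6.3 .4405 .3855 .15 6.3
```

```text
t 41.7 at [0.6362 0.1465 0.1868] hd -6.46 F [0.5 0.1 0.7] w 0.802
  linear [ 0.718 -0.738  0.023] yaw -0.142
t 41.7 at [0.6362 0.1465 0.1868] hd -6.46 F [0.5 0.1 0.7] w 0.802
  linear [ 0.718 -0.738  0.123] yaw -0.142
```

Emit:
apply_moves(
  steps=[
    {"linear": [0.05,-0.05,-0.03],"yaw": -0.01},
    {"linear": [0.15,-0.15,-0.03],"yaw": -0.04},
    {"linear": [0.27,-0.28,-0.03],"yaw": -0.07},
    {"linear": [0.39,-0.4,-0.03],"yaw": -0.1},
    {"linear": [0.51,-0.52,-0.03],"yaw": -0.12},
    {"linear": [0.61,-0.63,-0.02],"yaw": -0.142},
    {"linear": [0.68,-0.7,0],"yaw": -0.142},
    {"linear": [0.71,-0.73,0.04],"yaw": -0.142},
    {"linear": [0.718,-0.738,0.09],"yaw": -0.142},
    {"linear": [0.718,-0.738,0.12],"yaw": -0.142},
  ],
)

```text
clock: 42.95
eef_pos: [0.4402, 0.3846, 0.147]
ee_rot: [-0.0, 0.667, 0.745, -0.001]
force: [-0.1, 0.3, -0.7]
gripper_width: 0.804
gripper_force: 0.0
```

```bash
python3 - <<'E'
from go import *
from wv import *
p,M,s=pose(); c=r.capture('wrist'); pickle.dump((p,M,c),open('w7.pkl','wb'))
h=cv2.cvtColor(c['frame'],cv2.COLOR_BGR2HSV); m=((h[...,0]>125)&(h[...,0]<160)&(h[...,1]>90)&(h[...,2]>190)).astype(np.uint8)
n,_,st,ce=cv2.connectedComponentsWithStats(m)
for i in range(1,n):
    if st[i][4]>80: print(st[i],ce[i],wworld('w7.pkl',(ce[i]+.5)*1.5625-.5,.092))
go(.4405,.3855,.0305,6.3)
E
```

```text
[ 271   69   39   37 1102] [290.00090744  87.39836661] [0.4543 0.4691 0.092 ]
[ 191   71   39   37 1102] [209.95099819  89.11978221] [0.4049 0.4626 0.092 ]
[ 228  167   47   59 2107] [250.8875178  196.24537257] [0.438  0.3951 0.092 ]
t 43.0 at [0.44  0.384 0.146] hd 6.26 F [-0.4 -0.3 -0.5] w 0.798
  linear [0.006 0.003 0.385] yaw -0.0
```

Emit:
apply_moves(
  steps=[
    {"linear": [0.004,0,0.04],"yaw": 0},
    {"linear": [0.004,0,0.1],"yaw": 0},
    {"linear": [0.004,0,0.17],"yaw": 0},
    {"linear": [0.004,0,0.24],"yaw": 0},
    {"linear": [0.004,0,0.3],"yaw": 0},
    {"linear": [0.004,0,0.34],"yaw": 0},
    {"linear": [0.004,0,0.367],"yaw": 0},
    {"linear": [0.004,0,0.38],"yaw": 0},
    {"linear": [0.004,0,0.39],"yaw": 0},
    {"linear": [0.004,0,0.39],"yaw": 0},
  ],
)

```text
clock: 44.25
eef_pos: [0.4407, 0.3869, 0.0324]
ee_rot: [0.0, 0.667, 0.745, 0.0]
force: [0.2, 0.6, 0.6]
gripper_width: 0.803
gripper_force: 0.0
```

Emit:
apply_moves(
  steps=[
    {"linear": [0,0,0],"yaw": 0},
    {"linear": [0,0,0],"yaw": 0},
    {"linear": [0,0,0],"yaw": 0},
    {"linear": [0,0,0],"yaw": 0},
    {"linear": [0,0,0],"yaw": 0},
    {"linear": [0,0,0],"yaw": 0},
    {"linear": [0,0,-0.04],"yaw": 0},
    {"linear": [0,0,-0.15],"yaw": 0},
    {"linear": [0,0,-0.3],"yaw": 0},
    {"linear": [0,0,-0.46],"yaw": 0},
  ],
  jaw=-1,
)

```text
clock: 45.5
eef_pos: [0.4398, 0.3861, 0.1706]
ee_rot: [-0.0, 0.667, 0.745, -0.001]
force: [1.0, 0.5, -0.5]
gripper_width: 0.43
gripper_force: 40.3
```

```bash
python3 go.py .6194 -.0531 .17 6.3
```

```text
t 45.5 at [0.4398 0.3861 0.1706] hd 6.32 F [ 1.   0.5 -0.5] w 0.43
  linear [-1.521  0.434  0.003] yaw 0.0
```

Emit:
apply_moves(
  steps=[
    {"linear": [-0.03,0.01,-0.08],"yaw": 0},
    {"linear": [-0.12,0.035,-0.12],"yaw": 0},
    {"linear": [-0.24,0.07,-0.12],"yaw": 0},
    {"linear": [-0.36,0.1,-0.12],"yaw": 0},
    {"linear": [-0.48,0.14,-0.12],"yaw": 0},
    {"linear": [-0.6,0.17,-0.12],"yaw": 0},
    {"linear": [-0.72,0.205,-0.12],"yaw": 0},
    {"linear": [-0.83,0.235,-0.12],"yaw": 0},
    {"linear": [-0.91,0.26,-0.12],"yaw": 0},
    {"linear": [-0.95,0.27,-0.12],"yaw": 0},
  ],
)

```text
clock: 46.75
eef_pos: [0.5524, 0.1112, 0.2058]
ee_rot: [-0.0, 0.668, 0.745, -0.0]
force: [-0.9, 0.3, 0.1]
gripper_width: 0.429
gripper_force: 40.3
```

Emit:
apply_moves(
  steps=[
    {"linear": [-0.05,0.015,0],"yaw": 0},
    {"linear": [-0.14,0.04,0],"yaw": 0},
    {"linear": [-0.25,0.07,0],"yaw": 0},
    {"linear": [-0.36,0.1,0],"yaw": 0},
    {"linear": [-0.46,0.13,0],"yaw": 0},
    {"linear": [-0.53,0.152,0],"yaw": 0},
    {"linear": [-0.565,0.162,0.03],"yaw": 0},
    {"linear": [-0.571,0.164,0.09],"yaw": 0},
    {"linear": [-0.571,0.164,0.16],"yaw": 0},
    {"linear": [-0.571,0.164,0.22],"yaw": 0},
  ],
)

```text
clock: 48.0
eef_pos: [0.6189, -0.0515, 0.1374]
ee_rot: [-0.001, 0.667, 0.745, -0.001]
force: [-1.1, -0.2, -1.6]
gripper_width: 0.427
gripper_force: 40.3
```

```bash
python3 go.py .6194 -.0531 .0355 6.3
```

```text
t 48.0 at [ 0.6189 -0.0515  0.1374] hd 6.37 F [-1.1 -0.2 -1.6] w 0.427
  linear [-0.006  0.002  0.34 ] yaw 0.001
```

Emit:
apply_moves(
  steps=[
    {"linear": [0,0,0.05],"yaw": 0},
    {"linear": [0,0,0.11],"yaw": 0},
    {"linear": [0,0,0.17],"yaw": 0},
    {"linear": [0,0,0.22],"yaw": 0},
    {"linear": [0,0,0.26],"yaw": 0},
    {"linear": [0,0,0.29],"yaw": 0},
    {"linear": [0,0,0.31],"yaw": 0},
    {"linear": [0,0,0.32],"yaw": 0},
    {"linear": [0,0,0.325],"yaw": 0},
    {"linear": [0,0,0.325],"yaw": 0},
  ],
)

```text
clock: 49.25
eef_pos: [0.6203, -0.0525, 0.0429]
ee_rot: [0.0, 0.667, 0.745, 0.0]
force: [-0.1, -0.2, -1.5]
gripper_width: 0.433
gripper_force: 40.3
```

Emit:
apply_moves(
  steps=[
    {"linear": [0,0,0.004],"yaw": 0},
    {"linear": [0,0,0.008],"yaw": 0},
    {"linear": [0,0,0.012],"yaw": 0},
    {"linear": [0,0,0.015],"yaw": 0},
    {"linear": [0,0,0.018],"yaw": 0},
    {"linear": [0,0,0.021],"yaw": 0},
    {"linear": [0,0,0.024],"yaw": 0},
    {"linear": [0,0,0.025],"yaw": 0},
    {"linear": [0,0,0.025],"yaw": 0},
    {"linear": [0,0,0.025],"yaw": 0},
  ],
)

```text
clock: 50.5
eef_pos: [0.6203, -0.0525, 0.0358]
ee_rot: [0.0, 0.667, 0.745, 0.0]
force: [-4.6, 0.2, 4.9]
gripper_width: 0.425
gripper_force: 41.0
```

Emit:
apply_moves(
  steps=[
    {"linear": [0,0,0],"yaw": 0},
    {"linear": [0,0,0],"yaw": 0},
    {"linear": [0,0,0],"yaw": 0},
    {"linear": [0,0,0],"yaw": 0},
    {"linear": [0,0,0],"yaw": 0},
    {"linear": [0,0,-0.02],"yaw": 0},
    {"linear": [0,0,-0.1],"yaw": 0},
    {"linear": [0,0,-0.24],"yaw": 0},
    {"linear": [0,0,-0.4],"yaw": 0},
    {"linear": [0,0,-0.54],"yaw": 0},
  ],
  jaw=1,
)

```text
clock: 51.75
eef_pos: [0.6204, -0.0525, 0.1997]
ee_rot: [0.001, 0.667, 0.745, 0.0]
force: [0.4, 0.2, 0.2]
gripper_width: 0.999
gripper_force: 0.0
```

Emit:
apply_moves(
  steps=[
    {"linear": [0,-0.05,-0.1],"yaw": 0},
    {"linear": [0,-0.15,-0.15],"yaw": 0},
    {"linear": [0,-0.27,-0.2],"yaw": 0},
    {"linear": [0,-0.4,-0.2],"yaw": 0},
    {"linear": [0,-0.52,-0.2],"yaw": 0},
    {"linear": [0,-0.62,-0.2],"yaw": 0},
    {"linear": [0,-0.68,-0.2],"yaw": 0},
    {"linear": [0,-0.7,-0.2],"yaw": 0},
    {"linear": [0,-0.7,-0.2],"yaw": 0},
    {"linear": [0,-0.7,-0.2],"yaw": 0},
  ],
)

```text
clock: 53.0
eef_pos: [0.4119, -0.0756, 0.2572]
ee_rot: [0.0, 0.667, 0.745, 0.0]
force: [-0.1, 0.2, -0.1]
gripper_width: 0.999
gripper_force: 0.0
```

```bash
python3 - <<'E'
from bench import r
import cv2,numpy as np
t=r.capture('top')['frame'];s=r.capture('scene')['frame']
o=np.vstack([cv2.resize(t[110:235,170:375],(700,300),interpolation=3) if 0 else cv2.resize(t[112:222,175:385],(573,300),interpolation=3),cv2.resize(s[75:300,110:335][:170],(573,300)) if 0 else cv2.resize(s[120:310,110:335],(573,300))])
cv2.imwrite('pics/f.png',o)
E
```

```text
(no output)
```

View pics/f.png

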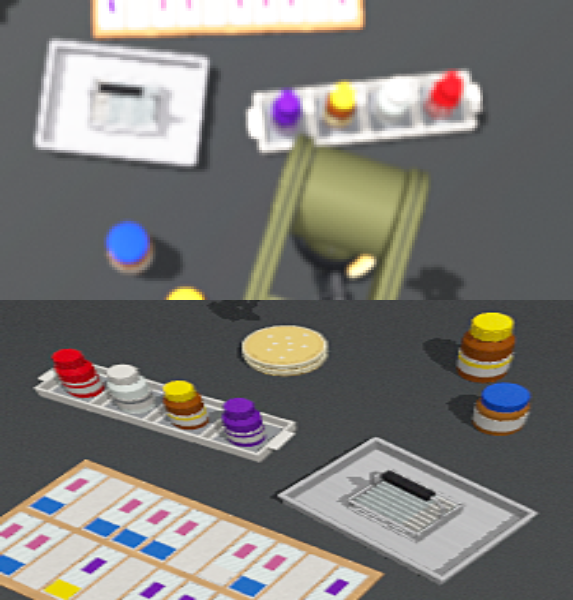

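Bottle order is right, left to right: violet, iodine, clear, red. The carrier sits in the dish. I'll check its centring from directly above with the wrist camera.

```bash
python3 go.py .637 .06 .33 -6.5
```

```text
t 53.1 at [ 0.4118 -0.0755  0.2571] hd 6.34 F [-0.1 -0.5  0.6] w 0.998
  linear [ 0.366  0.796 -0.243] yaw 0.143
```

Emit:
apply_moves(
  steps=[
    {"linear": [0.02,0.05,-0.05],"yaw": 0.01},
    {"linear": [0.07,0.15,-0.12],"yaw": 0.03},
    {"linear": [0.13,0.29,-0.2],"yaw": 0.06},
    {"linear": [0.2,0.43,-0.24],"yaw": 0.09},
    {"linear": [0.26,0.57,-0.243],"yaw": 0.12},
    {"linear": [0.32,0.69,-0.243],"yaw": 0.143},
    {"linear": [0.35,0.76,-0.243],"yaw": 0.143},
    {"linear": [0.366,0.79,-0.243],"yaw": 0.143},
    {"linear": [0.366,0.796,-0.243],"yaw": 0.143},
    {"linear": [0.366,0.796,-0.243],"yaw": 0.143},
  ],
)

```text
clock: 54.35
eef_pos: [0.6363, 0.0594, 0.3301]
ee_rot: [0.0, 0.746, 0.665, -0.0]
force: [-0.2, -0.3, 0.3]
gripper_width: 0.998
gripper_force: 0.0
```

```bash
python3 - <<'E'
from go import *
import cv2,pickle
p,M,s=pose(); c=r.capture('wrist'); pickle.dump((p,M,c),open('w8.pkl','wb')); print(p)
cv2.imwrite('pics/w8.png',cv2.resize(c['frame'],(800,600),interpolation=cv2.INTER_CUBIC))
E
```

```text
[0.63633204 0.05942416 0.33011724]
```

View pics/w8.png

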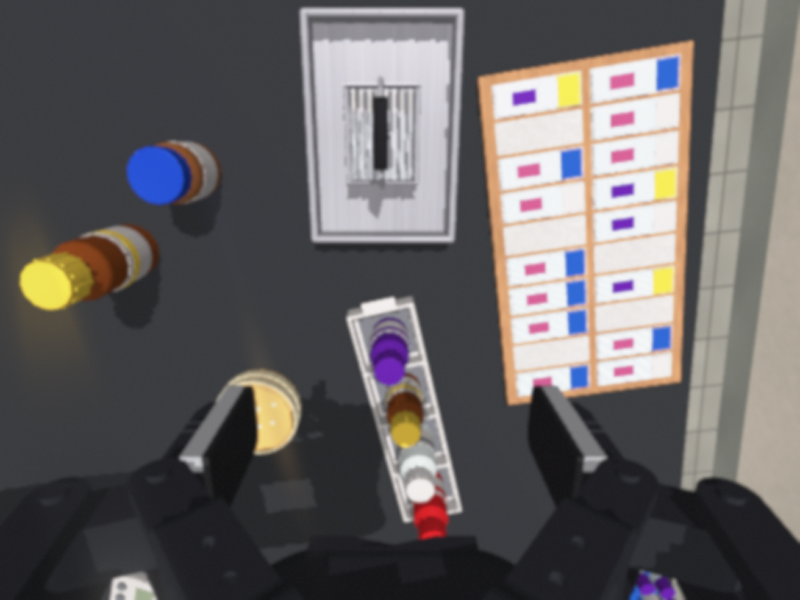

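Dish corners are at (301,9), (463,9), (455,241) and (312,241). The carrier frame spans (346,86) to (415,182), and its bar runs from (380,97) to (380,170).

```bash
python3 - <<'E'
from wv import *
for n,z,C in(('dish',.03,((301,9),(463,9),(455,241),(312,241))),('bar',.091,((373.5,97),(388,97),(387,170),(373.5,170))),('frame',.037,((346,86),(418,86),(414,182),(349,182)))):
    q=np.array([wworld('w8.pkl',u,z)[:2] for u in C]); v=(q[0]+q[1]-q[2]-q[3])/2
    print(n,q.mean(0),np.degrees(np.arctan2(-v[0],v[1])),np.linalg.norm(v),np.linalg.norm(q[1]+q[2]-q[0]-q[3])/2)
E
```

```text
dish [0.636875 0.148175] -6.529447576295958 0.19390777447023622 0.13492599823607007
bar [0.636075 0.146425] -7.440747897654756 0.0528954156803782 0.010723105893350113
frame [0.63585 0.1464 ] -7.294767888827477 0.07954382439888089 0.05988731084294897
```

The carrier is within about 2 mm of the dish centre and about 1° of square. Nothing is touching the robot, so I'm handing in.

```bash
python3 -c "
from bench import r
print(r.hand_in())"
```

```text
the job is handed in; nothing more can be done
None
```

The job is handed in at about 54 s: bottles in the rack from the left are violet, iodine, clear, red; the carrier is within about 2 mm of the dish centre and 1° of square; the jar and Petri dishes were not touched.

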